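# Nest the pouring trays beside the lathe

## Robot

A 7-joint arm with a two-finger parallel gripper is mounted at the origin on the work surface. World frame = base frame: x ahead of the robot, y to its left, z up, the work surface at z = 0. Lengths are in mm, angles in rad, forces in N, time in s.
With the tool pointing down it reaches from about 400 to 875 mm from the base axis. Payload 4.4 kg.
Tool frame: the origin (TCP) lies at the very end of the fingers, on their centre line; the grasp point (between the pads) lies ctrl.grip_depth behind it (ctrl.grip_depth is the distance from the TCP to the grasp point, in mm); y points along the fingers, x is the direction in which the jaws open and shut, and the axes are right-handed (so a half turn about y gives the same grasp; the last joint's range is limited). The gripper opens to 85 mm and grips with 20 to 120 N. Pads are 22 mm wide; open, the fingers measure 114 mm over their backs; the gripper's body (76 mm by 85 mm) begins 54 mm behind the grasp point. The pads swing forward as they close: fully open they stand 13 mm farther back than shut.
Start: joints at [1.232, 0.628, 0.038, 1.517, -0.027, 0.996, -0.02], TCP at [175.156, -625.97, 231.313] pointing down, gripper open.
Joint ranges: [-3.06, 3.06], [-0.37, 2.12], [-1.25, 1.32], [0.18, 2.47], [-1.1, 4.24], [0.23, 1.98], [-2.94, 2.94]. Speed limits (rad/s): [2.57, 2.57, 3.14, 3.14, 3.14, 3.14, 3.14].

## Interface

Orientations are given as [roll, pitch, yaw] about the fixed x, y, z axes, in that order (R = Rz(yaw) Ry(pitch) Rx(roll)).
In Python, from cell import ctrl gives the robot as it stands.
- The arm moves only by the tool apply_moves, never from a script. Its argument "motion" is a list of rows, each a list of 5 numbers: the shift along the tool's x, y, z in cm, then the turn about the tool's y in rad, then the finger opening in cm, from 0 to 8.54. In form: [[tx, ty, tz, roll, hand], ...]. A call has 1 to 20 rows; each row is the pose to reach, as a shift and turn from the pose commanded when the call began, along the tool's axes at that moment; what a row does not reach only later rows make up. A row lasts 1/8 s, in which the tool goes at most 62.5 mm and 10.7 degrees, less where a joint would pass 70% of its speed; a pose out of reach is approached as far as the arm can. A call with a gripper value outside its range is refused whole. The fingers move at their own pace and stop on an object; the grip force is fixed at half the most. Time passes only in rows, so rows that repeat a pose let the fingers close. It gives the time, the measured TCP pose, the force and the opening at its end, in the units of the state.
- ctrl.read_state(): the state, without advancing time (a new reading comes with each control period).
- ctrl.get_image(name): name is "scene" or "top" or "wrist"; returns a dict with "image" (420x560x3 uint8, red, green, blue), "vfov" (degrees; the focal length in pixels is half the picture's height over the tangent of half this angle, whatever the lens; pixels are square), "cx", "cy" (the principal point, pixels), "k1" (the pictures are not rectified: a ray, as slopes to the right and down, at radius r is drawn at 1 + k1 r^2 times it, then the intrinsics apply), "extrinsics" (4x4, takes a point from world to camera coordinates); the wrist camera has in their place "tool_from_camera" (4x4, takes a point from camera to tool coordinates, whose origin is the TCP and whose axes are the tool frame's). Camera axes: x right, y up, looking along -z (the intrinsics and any distortion apply to the point x, -y, -z); pixel columns grow to the right and rows downward; lengths in mm; the calibration is good to about 2 mm. A picture is of the moment at which its call begins: read the wrist's pose just before it. There is no depth.
- ctrl.finish_job(): hands the job in, once; it reports no verdict.
Trained networks look in a picture, given as the dict that the camera call returned (one of the last four; its "shot" number tells which), for a name from the list of things; names that differ only in an ending like _2 or _b are one class to them, and where a whole thing is asked for, a point or a joint stands for the part that bears it (a point fixed in the world has none). Each returns a list of dicts, best first, with "confidence" (0 to 1); they miss things now and then, are a little off and sometimes report something else, mostly with a low value. They report only what shows in the picture. A call takes as long as a camera call. They do not tell look-alikes from the thing itself.
- ctrl.search_frame(picture, query): "location" ([x, y, z] in mm, in world coordinates, good to about 4 mm: the middle of the surface that is visible of it).
- ctrl.mark_of(picture, query): "location" ([x, y, z] in mm, in world coordinates, good to about 4 mm: a listed point, or the origin of a listed thing).
The state is a dict: "clock": time; "qpos": joint angles; "qd": joint speeds; "tau": joint torques, N m; "eef_pos": TCP position; "tool_rot": TCP orientation; "force": force on the tool from outside, world axes, zero at the start; "torque": the same for the moment, N m; "width": finger opening in mm.
Only numpy, scipy, OpenCV 4.12 (cv2) and the standard library are available. Lean on these libraries where they do the work, as an engineer would, in place of code of your own. Each camera call takes 0.05 s, during which the arm holds its last target.

## Task

Clear up the small-parts trays on the bench: nest the two loose pouring trays (the ones with the narrow nose) in the like tray that is fixed on the wooden board, one on top of the other, in either order. Turn each so that its nose points the same way as the one below, so that it drops in fully home and level, and leave the stack standing.

Things in the scene. Friction and masses are not known exactly. Their poses are not given: they have to be found in the camera images.
- bottom_tray: Aluminium pouring tray fixed on a 170 x 100 x 18 mm plywood board on the bench: blunt tail, parallel long sides, then tapering to a narrow nose. Origin on its centre line at the bottom of its foot (top of the board); x points to the nose, z up. At the rim x runs from -60 to +70 mm, 60 mm wide, parallel from -48 to +15, nose 26 mm wide. Rim at z = 56, inner floor at z = 30 mm. Wall 3 mm.
- tray_a: Loose pouring tray, 0.15 kg, upright on the bench; shape, size and axes as bottom_tray. Walls lean in, 60 mm wide at the rim to 50 at z = 30; below is a foot 34 mm wide, x -47 to +57, with 10 mm play all round at a like tray's rim, 5 at its floor. Nested, its foot stands on that floor: origin 30 mm above the other's, upper 30 mm proud. Hold it across y at the origin, by the top 20 mm of its sides.
- tray_b: The second loose pouring tray, identical to tray_a. Nose to tail with the tray below, it does not go in. The oblong tray and round dish of the same metal are not part of the job.
Mind the look-alikes: they are no part of the job. What is shaped like the tray_a but blue or red is not meant.

How it is judged:
By the outcome, as a careful person would: the job done as asked, in the order asked, and still so for the second after the job is handed in, with the robot touching nothing.
It also fails if it takes over 59 s, if anything falls off the work surface, if the arm or the gripper's body presses on something with over 40 N, if the wrist force passes 120 N, or if a joint passes its speed limit or range.

## Working session

There is one attempt and no reset: what is moved stays moved. The work goes in short steps, Python scripts to look and compute and a tool call to move; the robot and the scene stay as the last step left them, time stands still between calls to the robot, and variables do not carry over. Pictures are saved under pics/ and viewed, and the job is handed in when it is done.

Besides the shell and the picture viewer there is one more tool, called after "Request:" as name(argument=value, ...), one argument or row to a line, values as JSON. apply_moves: Moves the arm, as the interface text tells. Its arguments: {"type":"object","properties":{"motion":{"type":"array","items":{"type":"array","items":{"type":"number"}}}},"required":["motion"]}

```bash
mkdir -p pics; ls; python3 - <<'E'
from cell import ctrl
import cv2
print(ctrl.read_state(), ctrl.grip_depth)
for n in ["scene","top","wrist"]:
    p=ctrl.get_image(n); cv2.imwrite(f"pics/{n}0.png",p["image"][:,:,::-1])
    print(n,{k:v for k,v in p.items() if k!="image"})
    if n!="wrist":
        for q in ["bottom_tray","tray_a"]:
            print(q,ctrl.search_frame(p,q)); print(' mark',ctrl.mark_of(p,q))
E
```

```text
pics
{'clock': 0.0, 'qpos': array([ 1.23216872,  0.62932165,  0.03845851,  1.51836884, -0.02701718,
        0.99631432, -0.0200216 ]), 'qd': array([-5.24810263e-05, -1.96841447e-03,  8.46245764e-05,  1.13966622e-03,
       -5.29021693e-04,  1.74696929e-03, -3.66160133e-04]), 'tau': array([ 6.29326018e-05, -5.63419175e+01,  1.22631177e+00, -1.93451160e+01,
        1.09681534e-02,  1.03109048e-02,  2.19728065e-06]), 'eef_pos': array([ 175.00006226, -625.34631839,  230.40499423]), 'tool_rot': array([-1.57081558,  0.00189368, -1.29801311]), 'force': array([ 0.47820479, -0.34223619,  0.06181591]), 'torque': array([-0.06388381,  0.04616524,  0.00176718]), 'width': 85.29088595492425} 18.700000000000003
scene {'vfov': 57.94146500739791, 'cx': 277.73531968772403, 'cy': 210.22248645058505, 'k1': -0.09571101485834883, 'extrinsics': array([[-3.87769947e-01,  9.21675555e-01, -1.21917640e-02,
        -4.13469671e+01],
       [-5.43049132e-01, -2.17745698e-01,  8.10977467e-01,
         2.15640145e+02],
       [ 7.44803403e-01,  3.21093416e-01,  5.84950348e-01,
        -1.60019915e+03],
       [ 0.0
[... 1701 characters left out ...]
ion': [605.9, 267.2, 0.5], 'confidence': 0.75}, {'location': [469.1, -16.0, 18.6], 'confidence': 0.62}, {'location': [426.5, 263.6, -0.1], 'confidence': 0.6}, {'location': [601.7, 473.0, 0.9], 'confidence': 0.55}]
wrist {'vfov': 58.04638998910884, 'cx': 282.0034600143362, 'cy': 211.14586081756033, 'k1': -0.004988363981520721, 'tool_from_camera': array([[ 9.99999718e-01,  4.56806735e-04, -5.96814095e-04,
        -2.81101580e-01],
       [-7.06524016e-04,  3.00586022e-01, -9.53754447e-01,
        -1.42598503e+02],
       [-2.56287480e-04,  9.53754599e-01,  3.00586259e-01,
         7.65001724e+01],
       [ 0.00000000e+00,  0.00000000e+00,  0.00000000e+00,
         1.00000000e+00]]), 'shot': 3}
```

View pics/scene0.png

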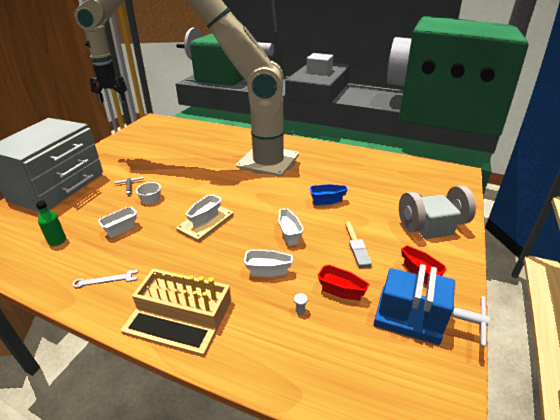

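View pics/top0.png

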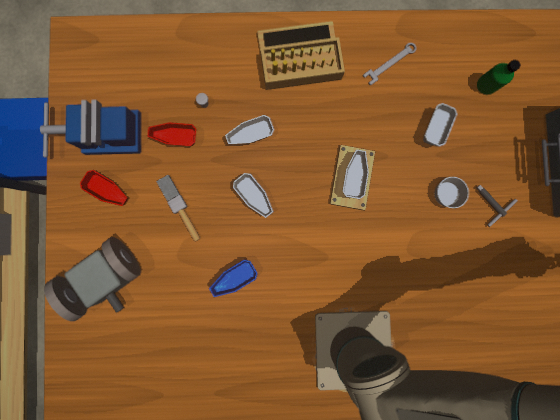

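Top picture: the board with bottom tray is at (353,177). The metal pouring trays are at (250,130) and (253,195). The look-alikes are red at (172,134) and (104,187), blue at (233,277), the oblong tray at (440,125) and the dish at (452,193). I choose the two metal ones with a nose and check them in a crop.

```bash
python3 - <<'E'
import cv2,numpy as np
t=cv2.imread("pics/top0.png"); s=cv2.imread("pics/scene0.png")
cv2.imwrite("pics/c1.png",np.vstack([np.hstack([cv2.resize(t[y:y+70,x:x+90],None,fx=4.4,fy=4.2,interpolation=cv2.INTER_CUBIC) for x,y in [(205,95),(208,160)]]),
 np.hstack([cv2.resize(t[140:210,310:400],None,fx=4.4,fy=4.2,interpolation=cv2.INTER_CUBIC),cv2.resize(s[205:275,235:325],None,fx=4.4,fy=4.2,interpolation=cv2.INTER_CUBIC)])]))
E
```

```text
(no output)
```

View pics/c1.png

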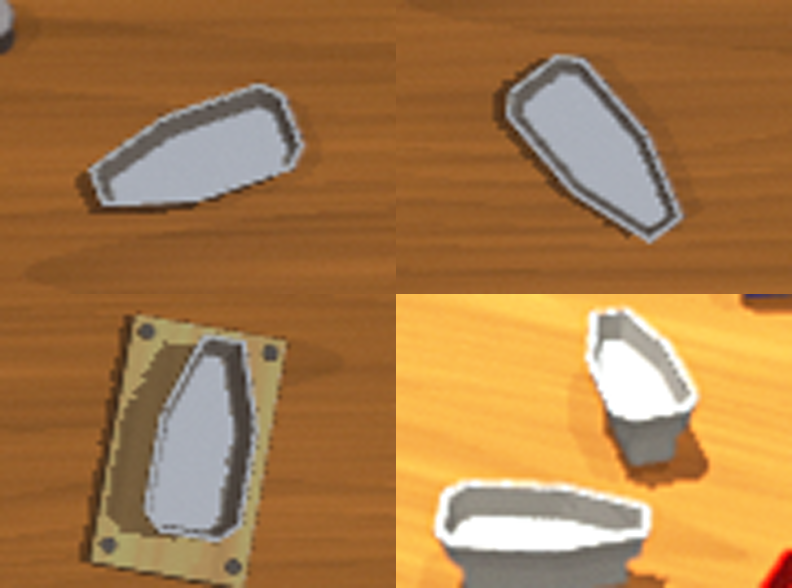

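```bash
cat > h.py <<'E'
import numpy as np, cv2
from scipy.optimize import minimize
from scipy.spatial.transform import Rotation as Ro
def out(z):
    def o(x0,x1,xa,xb,w,wn,wt): return np.array([[x0,-wt],[xa,-w],[xb,-w],[x1,-wn],[x1,wn],[xb,w],[xa,w],[x0,wt]],float)
    rim=o(-60,70,-48,15,30,13,18); 
    if z==56: p=rim
    elif z==30: p=o(-55,65,-43,13,25,9,14)
    else: p=o(-47,57,-36,11,17,5,8)
    return np.c_[p,np.full(8,z)]
def Tcam(p,st=None):
    if "extrinsics" in p: return p["extrinsics"]
    Tw=np.eye(4); Tw[:3,:3]=Ro.from_euler('xyz',st["tool_rot"]).as_matrix(); Tw[:3,3]=st["eef_pos"]
    return np.linalg.inv(Tw@p["tool_from_camera"])
def proj(p,T,X):
    c=X@T[:3,:3].T+T[:3,3]; f=210/np.tan(np.radians(p["vfov"]/2))
    a=c[:,0]/-c[:,2]; b=-c[:,1]/-c[:,2]; r=1+p["k1"]*(a*a+b*b)
    return np.c_[p["cx"]+f*a*r,p["cy"]+f*b*r]
def world(q,z0=0,zs=(56,30,0)):
    X=np.vstack([out(z) for z in zs]); c,s=np.cos(q[2]),np.sin(q[2])
    return np.c_[q[0]+c*X[:,0]-s*X[:,1],q[1]+s*X[:,0]+c*X[:,1],X[:,2]+z0]
def sil(p,T,q,z0,zs=(56,30,0),K=4):
    h=cv2.convexHull(proj(p,T,world(q,z0,zs)).astype(np.float32))[:,0]
    m=np.zeros((420*K,560*K),np.uint8)
    cv2.fillPoly(m,[np.round(((h+.5)*K-.5)*16).astype(np.int32)],255,shift=4)
    return cv2.resize(m,(560,420),interpolation=cv2.INTER_AREA)/255.
def segm(img,smax=60,vmin=50):
    hsv=cv2.cvtColor(img,cv2.COLOR_RGB2HSV)
    return ((hsv[...,1]<smax)&(hsv[...,2]>vmin)).astype(np.uint8)
def comp(m,uv):
    n,l=cv2.connectedComponents(m); u,v=np.round(uv).astype(int); 
    k=l[v,u]
    if k==0:
        w=l[v-6:v+7,u-6:u+7]; w=w[w>0]; k=np.bincount(w).argmax()
    return (l==k).astype(float)
def fit(views,q0,z0,zs=(56,30,0)):
    def c(d):
        q=np.array(q0)+np.array(d)*[1,1,.02]
        return sum(np.abs(sil(p,T,q,z0,zs)-m).sum()/m.sum() for p,T,m in views)
    best=None
    for s in (10,3):
        x0=[0,0,0] if best is None else best.x
        best=minimize(c,x0,method='Nelder-Mead',options=dict(initial_simplex=np.array([x0]*4)+np.vstack([np.zeros(3),np.eye(3)*s]),xatol=.02,fatol=1e-5))
    return np.array(q0)+best.x*[1,1,.02],best.fun
def save(name,p,T,q,z0,crop=None):
    im=cv2.resize(p["image"][:,:,::-1],None,fx=4,fy=4,interpolation=cv2.INTER_CUBIC)
    for z in (56,30,0):
        a=proj(p,T,world(q,z0,(z,))); cv2.polylines(im,[np.round((a+.5)*4).astype(np.int32)],True,{56:(0,255,0),30:(255,255,0),0:(0,0,255)}[z],1)
    a=proj(p,T,world(q,z0,(56,))).mean(0)*4; u,v=int(max(a[0]-300,0)),int(max(a[1]-250,0))
    cv2.imwrite(name,im[v:v+500,u:u+600])
E
python3 - <<'E'
from h import *
from cell import ctrl
p=ctrl.get_image("top"); T=Tcam(p); m=segm(p["image"])
for n,q0,z0 in [("A",[427,264,-2.2],0),("B",[606,267,1.9],0),("bot",[470,-15,0],18)]:
    u=proj(p,T,np.array([[q0[0],q0[1],z0+30.]]))[0]
    mm=comp(m,u); best=None
    for zs in ((56,30,0),):
      for yw in np.arange(0,6.28,.785):
        r=fit([(p,T,mm)],[q0[0],q0[1],yw],z0,zs)
        if best is None or r[1]<best[1]: best=r
    print(n,best,mm.sum()); save(f"pics/f_{n}.png",p,T,best[0],z0)
a=[cv2.imread(f"pics/f_{n}.png")[50:450,100:500] for n in("A","B","bot")]
cv2.imwrite("pics/fit1.png",cv2.resize(np.hstack(a),(798,266)))
E
```

```text
A (array([431.36443237, 265.20828542,   3.79910238]), np.float64(0.033091817102623926)) 958.0
B (array([605.50402865, 266.63422721,   1.89627181]), np.float64(0.03596502618707526)) 906.0
bot (array([ 4.72966376e+02, -1.20145951e+01, -2.08765012e-01]), np.float64(0.036946165327444845)) 959.0
```

View pics/fit1.png

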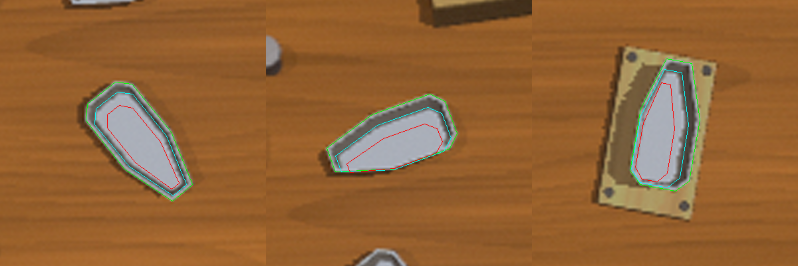

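Fits agree with the networks within a few mm. The metal trays lie at about (431,265) and (606,267), and the fixed one at (473,-12). I'll go above the bottom tray first for a close wrist view.

Request:
apply_moves(
  motion=[
    [-51, 3, 45, 0, 8.5],
    [-51, 3, 45, 0, 8.5],
    [-51, 3, 45, 0, 8.5],
    [-51, 3, 45, 0, 8.5],
    [-51, 3, 45, 0, 8.5],
    [-51, 3, 45, 0, 8.5],
    [-51, 3, 45, 0, 8.5],
    [-51, 3, 45, 0, 8.5],
    [-51, 3, 45, 0, 8.5],
    [-51, 3, 45, 0, 8.5],
    [-51, 3, 45, 0, 8.5],
    [-51, 3, 45, 0, 8.5],
    [-51, 3, 45, 0, 8.5],
    [-51, 3, 45, 0, 8.5],
  ],
)

```text
clock: 2.35
eef_pos: [470.6, -15.2, 201.4]
tool_rot: [-1.571, -0.001, -1.301]
force: [-0.1, 0.2, 0.3]
width: 85.1
```

```bash
cat >> h.py <<'E'
def go(st,x,y,z,yaw):
    c=st["tool_rot"][2]; d=np.array([x,y,z])-st["eef_pos"]
    t=-((yaw-c+np.pi)%(2*np.pi)-np.pi)
    print("move cm tx %.2f ty %.2f tz %.2f turn %.3f"%((np.cos(c)*d[0]+np.sin(c)*d[1])/10,-d[2]/10,(-np.sin(c)*d[0]+np.cos(c)*d[1])/10,t))
def pst(st): print("t %.2f"%st["clock"],st["eef_pos"].round(1),st["tool_rot"].round(3),"F",st["force"].round(1),"w %.1f"%st["width"],"q",st["qpos"].round(2))
E
python3 - <<'E'
from h import *
from cell import ctrl
st=ctrl.read_state(); pst(st)
p=ctrl.get_image("wrist"); T=Tcam(p,st); cv2.imwrite("pics/w1.png",p["image"][:,:,::-1])
m=segm(p["image"])
q0=[473,-12,-.209]
u=proj(p,T,np.array([[q0[0],q0[1],48.]]))[0]; print(u)
mm=comp(m,u); r=fit([(p,T,mm)],q0,18); print(r,mm.sum())
save("pics/w1f.png",p,T,r[0],18)
go(st,431,265,200,-.913)
E
```

```text
t 2.35 [470.6 -15.2 201.4] [-1.571e+00 -1.000e-03 -1.301e+00] F [-0.1  0.2  0.3] w 85.1 q [-0.01  0.42 -0.02  2.03  0.01  0.69 -1.34]
[278.96170971 187.36512853]
(array([ 4.72321366e+02, -1.33367436e+01, -2.08133972e-01]), np.float64(0.114124402837427)) 10971.0
move cm tx -28.06 ty 0.14 tz 3.66 turn -0.388
```

View pics/w1.png

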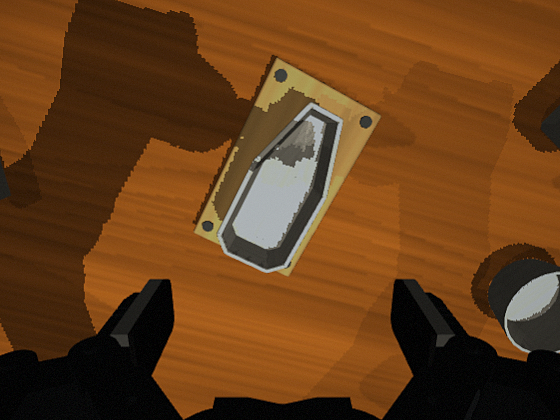

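View pics/w1f.png

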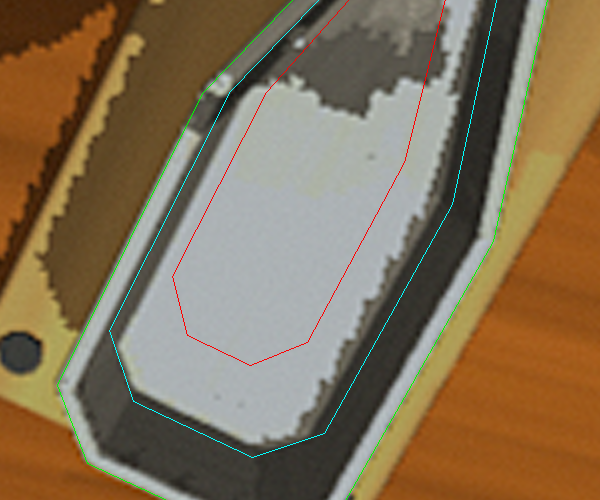

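Wrist picture: bottom tray at (280,187), nose up and right at (327,110). The green rim fit lies on the rim. Now above tray A, turning to the grasp direction.

Request:
apply_moves(
  motion=[
    [-28.0, 0, 3.7, -0.388, 8.5],
    [-28.0, 0, 3.7, -0.388, 8.5],
    [-28.0, 0, 3.7, -0.388, 8.5],
    [-28.0, 0, 3.7, -0.388, 8.5],
    [-28.0, 0, 3.7, -0.388, 8.5],
    [-28.0, 0, 3.7, -0.388, 8.5],
    [-28.0, 0, 3.7, -0.388, 8.5],
    [-28.0, 0, 3.7, -0.388, 8.5],
    [-28.0, 0, 3.7, -0.388, 8.5],
  ],
)

```text
clock: 3.52
eef_pos: [431.8, 264.8, 201.4]
tool_rot: [-1.571, -0.0, -0.912]
force: [-0.4, -0.4, -0.1]
width: 85.1
```

```bash
python3 - <<'E'
from h import *
from cell import ctrl
st=ctrl.read_state(); pst(st)
p=ctrl.get_image("wrist"); T=Tcam(p,st); cv2.imwrite("pics/w2.png",p["image"][:,:,::-1])
m=segm(p["image"])
q0=[431,265,3.799]
u=proj(p,T,np.array([[q0[0],q0[1],30.]]))[0]; print(u)
mm=comp(m,u); r=fit([(p,T,mm)],q0,0); print(r,mm.sum())
q=r[0]; go(st,q[0],q[1],25,q[2]+np.pi/2)
im=p["image"][:,:,::-1].copy()
cv2.polylines(im,[np.round(proj(p,T,world(q,0,(56,)))).astype(int)],True,(0,255,0),1)
cv2.imwrite("pics/w2f.png",im)
E
```

```text
t 3.52 [431.8 264.8 201.4] [-1.571 -0.    -0.912] F [-0.4 -0.4 -0.1] w 85.1 q [-0.51  0.47 -0.14  1.94  0.09  0.74 -1.61]
[281.42635633 186.57157613]
(array([430.6664204 , 264.63891943,   3.79786201]), np.float64(0.05275386228110877)) 10269.0
move cm tx -0.06 ty 17.64 tz -0.09 turn 0.002
```

View pics/w2f.png

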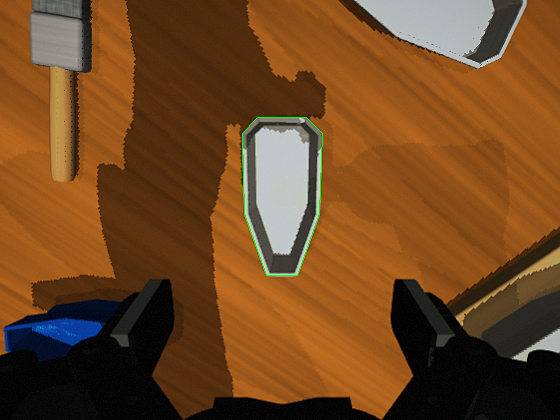

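The wrist view shows tray A at (282,195), nose toward the gripper, and the fit lies on its rim. Descending and gripping.

Request:
apply_moves(
  motion=[
    [-0.1, 5, -0.1, 0, 8.5],
    [-0.1, 10, -0.1, 0, 8.5],
    [-0.1, 14, -0.1, 0, 8.5],
    [-0.1, 16.5, -0.1, 0, 8.5],
    [-0.1, 17.6, -0.1, 0, 8.5],
    [-0.1, 17.6, -0.1, 0, 8.5],
    [-0.1, 17.6, -0.1, 0, 8.5],
    [-0.1, 17.6, -0.1, 0, 4],
    [-0.1, 17.6, -0.1, 0, 4],
    [-0.1, 17.6, -0.1, 0, 4],
    [-0.1, 17.6, -0.1, 0, 4],
    [-0.1, 17.6, -0.1, 0, 4],
    [-0.1, 17.6, -0.1, 0, 4],
    [-0.1, 17.6, -0.1, 0, 4],
  ],
)

```text
clock: 5.32
eef_pos: [430.6, 266.4, 26.7]
tool_rot: [-1.569, -0.0, -0.91]
force: [-1.2, -0.6, 8.8]
width: 57.7
```

```bash
python3 - <<'E'
from h import *
from cell import ctrl
st=ctrl.read_state(); pst(st)
p=ctrl.get_image("wrist"); cv2.imwrite("pics/w3.png",p["image"][:,:,::-1])
E
```

```text
t 5.33 [430.6 266.4  26.7] [-1.569 -0.    -0.91 ] F [-1.2 -0.6  8.8] w 57.7 q [-0.56  0.76 -0.07  2.06  0.16  0.32 -1.67]
```

View pics/w3.png

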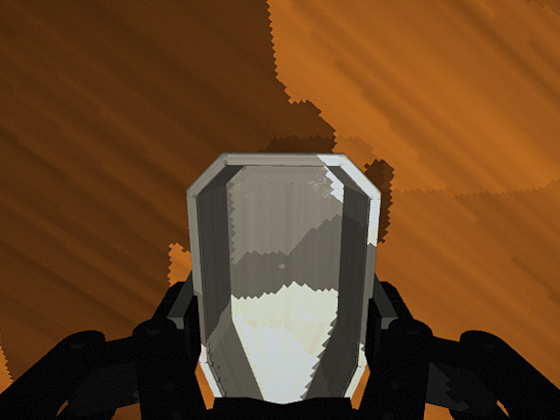

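Tray A sits squarely between the pads, rim from x=188 to 380, width 57.7. Lifting and checking.

Request:
apply_moves(
  motion=[
    [0, 0, 0, 0, 4],
    [0, -1, 0, 0, 4],
    [0, -3, 0, 0, 4],
    [0, -6, 0, 0, 4],
    [0, -10, 0, 0, 4],
    [0, -14, 0, 0, 4],
    [0, -16, 0, 0, 4],
    [0, -16, 0, 0, 4],
    [0, -16, 0, 0, 4],
  ],
)

```text
clock: 6.5
eef_pos: [429.3, 265.7, 184.6]
tool_rot: [-1.572, 0.0, -0.91]
force: [0.0, 0.3, -1.2]
width: 57.7
```

```bash
python3 - <<'E'
from h import *
from cell import ctrl
st=ctrl.read_state(); pst(st)
p=ctrl.get_image("wrist"); cv2.imwrite("pics/w4.png",p["image"][:,:,::-1])
p=ctrl.get_image("scene"); cv2.imwrite("pics/s4.png",cv2.resize(p["image"][130:330,120:400,::-1],None,fx=2.8,fy=2.8,interpolation=cv2.INTER_CUBIC))
go(st,472.3,-13.3,186,-.208+np.pi/2)
E
```

```text
t 6.50 [429.3 265.7 184.6] [-1.572  0.    -0.91 ] F [ 0.   0.3 -1.2] w 57.7 q [-0.51  0.49 -0.14  1.96  0.1   0.7  -1.63]
move cm tx 24.67 ty -0.14 tz -13.72 turn -2.273
```

View pics/w4.png

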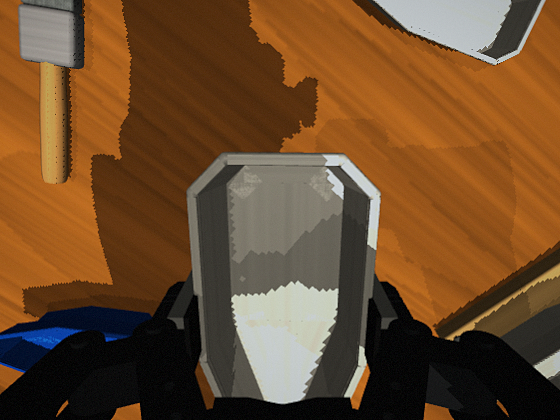

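View pics/s4.png

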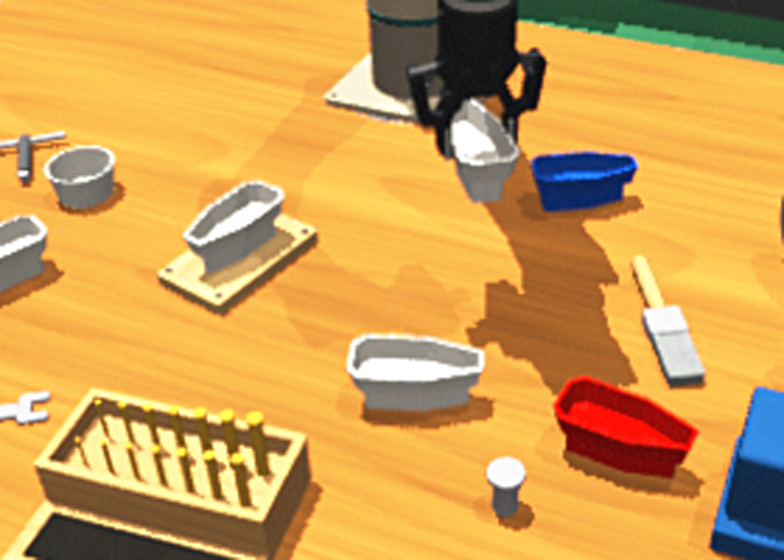

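Held firmly with the picture unchanged. Carrying it above the bottom tray, turning as it goes.

Request:
apply_moves(
  motion=[
    [1.0, 0, -0.5, -0.1, 4],
    [3.0, 0, -1.6, -0.27, 4],
    [5.0, 0, -2.8, -0.44, 4],
    [7.0, 0, -3.9, -0.61, 4],
    [9.0, 0, -5.0, -0.78, 4],
    [11.0, 0, -6.1, -0.95, 4],
    [13.0, 0, -7.2, -1.12, 4],
    [15.0, 0, -8.3, -1.29, 4],
    [17.0, 0, -9.4, -1.46, 4],
    [19.0, 0, -10.6, -1.63, 4],
    [21.0, 0, -11.7, -1.8, 4],
    [22.5, 0, -12.5, -1.97, 4],
    [23.8, 0, -13.2, -2.14, 4],
    [24.6, 0, -13.7, -2.25, 4],
    [24.6, 0, -13.7, -2.273, 4],
    [24.6, 0, -13.7, -2.273, 4],
    [24.6, 0, -13.7, -2.273, 4],
  ],
)

```text
clock: 8.72
eef_pos: [472.6, -11.5, 185.2]
tool_rot: [-1.571, -0.0, 1.363]
force: [-0.8, -1.3, -1.3]
width: 57.4
```

```bash
python3 - <<'E'
from h import *
from cell import ctrl
st=ctrl.read_state(); pst(st)
p=ctrl.get_image("wrist"); T=Tcam(p,st);im=p["image"][:,:,::-1].copy()
cv2.polylines(im,[np.round(proj(p,T,world([472.3,-13.3,-.208],18,(56,)))).astype(int)],True,(0,255,0),1)
# carried, assumed centred: rim 29 above TCP
e=st["eef_pos"];th=st["tool_rot"][2]-np.pi/2
cv2.polylines(im,[np.round(proj(p,T,world([e[0],e[1],th],e[2]-26,(56,)))).astype(int)],True,(0,0,255),1)
cv2.imwrite("pics/w5.png",im)
go(st,472.3,-13.3,76,-.208+np.pi/2)
E
```

```text
t 8.72 [472.6 -11.5 185.2] [-1.571 -0.     1.363] F [-0.8 -1.3 -1.3] w 57.4 q [ 0.52  0.56 -0.8   2.03  0.57  0.79  0.73]
move cm tx -0.18 ty 10.92 tz -0.01 turn 0.000
```

View pics/w5.png

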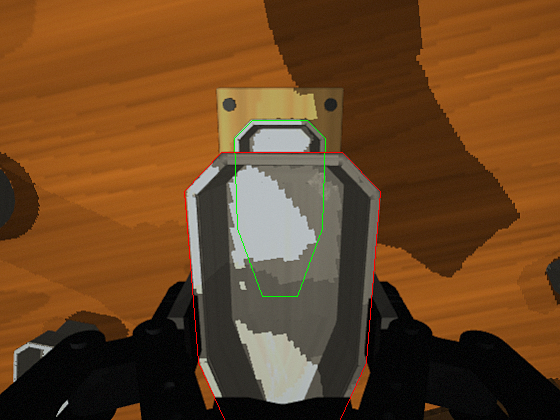

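Overlays agree: the carried tray (red) lines up with the fixed one (green) in direction and centre. Lowering.

Request:
apply_moves(
  motion=[
    [-0.2, 2, 0, 0, 4],
    [-0.2, 5, 0, 0, 4],
    [-0.2, 7, 0, 0, 4],
    [-0.2, 8, 0, 0, 4],
    [-0.2, 9, 0, 0, 4],
    [-0.2, 9.7, 0, 0, 4],
    [-0.2, 10.3, 0, 0, 4],
    [-0.2, 10.7, 0, 0, 4],
    [-0.2, 10.9, 0, 0, 4],
    [-0.2, 11.0, 0, 0, 4],
    [-0.2, 11.0, 0, 0, 4],
  ],
)

```text
clock: 10.15
eef_pos: [472.4, -14.1, 75.4]
tool_rot: [-1.571, -0.0, 1.363]
force: [0.1, 0.7, -0.8]
width: 57.8
```

```bash
python3 - <<'E'
from h import *
from cell import ctrl
st=ctrl.read_state(); pst(st)
p=ctrl.get_image("scene"); cv2.imwrite("pics/s6.png",cv2.resize(p["image"][170:260,160:260,::-1],None,fx=6,fy=6,interpolation=cv2.INTER_CUBIC))
E
```

```text
t 10.15 [472.4 -14.1  75.4] [-1.571 -0.     1.363] F [ 0.1  0.7 -0.8] w 57.8 q [ 0.38  0.72 -0.6   2.12  0.8   0.54  0.53]
```

View pics/s6.png

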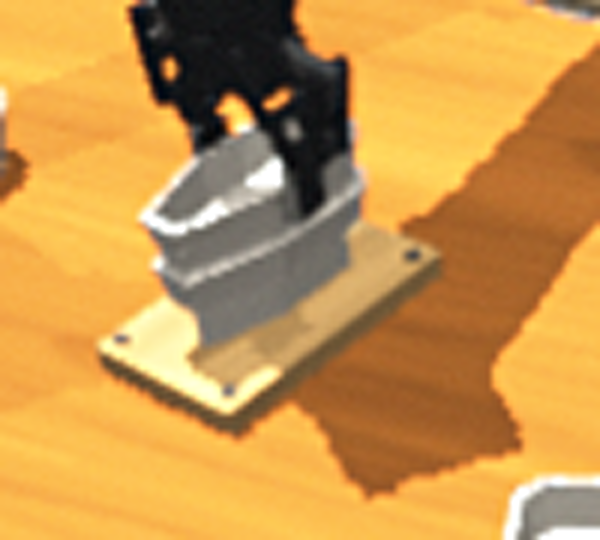

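Nested nearly home with no contact force yet. Going down a little, one call.

Request:
apply_moves(
  motion=[
    [0, 0.05, 0, 0, 4],
    [0, 0.1, 0, 0, 4],
    [0, 0.15, 0, 0, 4],
    [0, 0.15, 0, 0, 4],
  ],
)

```text
clock: 10.7
eef_pos: [472.7, -14.0, 74.7]
tool_rot: [-1.572, 0.001, 1.363]
force: [-0.8, 0.3, 9.1]
width: 57.2
```

Contact at 9 N, at the predicted height of 74.7. Release and rise straight up.

Request:
apply_moves(
  motion=[
    [0, 0.1, 0, 0, 6.5],
    [0, 0.1, 0, 0, 8.5],
    [0, 0.1, 0, 0, 8.5],
    [0, 0.1, 0, 0, 8.5],
    [0, 0.1, 0, 0, 8.5],
    [0, -1, 0, 0, 8.5],
    [0, -4, 0, 0, 8.5],
    [0, -9, 0, 0, 8.5],
    [0, -13, 0, 0, 8.5],
    [0, -15, 0, 0, 8.5],
    [0, -15, 0, 0, 8.5],
    [0, -15, 0, 0, 8.5],
  ],
)

```text
clock: 12.2
eef_pos: [471.7, -14.3, 223.4]
tool_rot: [-1.57, 0.001, 1.363]
force: [-0.0, -0.8, -0.1]
width: 85.4
```

```bash
python3 - <<'E'
from h import *
from cell import ctrl
st=ctrl.read_state(); pst(st)
p=ctrl.get_image("wrist"); T=Tcam(p,st);im=p["image"][:,:,::-1].copy()
cv2.polylines(im,[np.round(proj(p,T,world([472.3,-13.3,-.208],18,(56,)))).astype(int)],True,(0,255,0),1)
m=segm(p["image"],vmin=40); q0=[472.3,-13.3,-.208]
mm=comp(m,proj(p,T,np.array([[q0[0],q0[1],78.]]))[0]); r=fit([(p,T,mm)],q0,48,(56,)); print(r,mm.sum())
cv2.polylines(im,[np.round(proj(p,T,world(r[0],48,(56,)))).astype(int)],True,(0,0,255),1)
cv2.imwrite("pics/w7.png",im)
go(st,605.5,266.6,200,1.896-np.pi/2)
E
```

```text
t 12.20 [471.7 -14.3 223.4] [-1.570e+00  1.000e-03  1.363e+00] F [-0.  -0.8 -0.1] w 85.4 q [ 0.57  0.5  -0.86  1.99  0.5   0.87  0.8 ]
(array([ 4.71897890e+02, -1.22499689e+01, -2.08809306e-01]), np.float64(0.04716052588464047)) 12686.0
move cm tx 30.25 ty 2.34 tz -7.29 turn 1.038
```

View pics/w7.png

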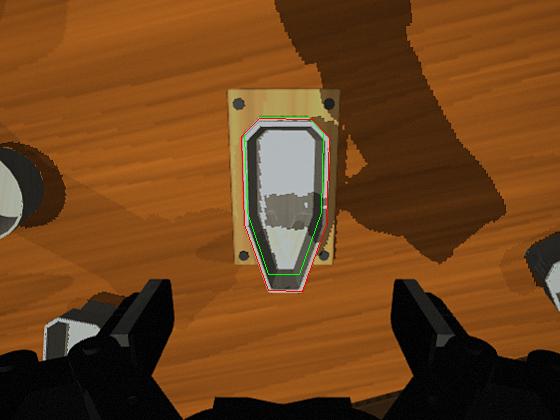

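Wrist view: tray A is nested at (286,205), level, with the fit at (471.9,-12.2), yaw -0.209, same as the bottom tray. Now to tray B.

Request:
apply_moves(
  motion=[
    [30.2, 2.3, -7.3, 1.038, 8.5],
    [30.2, 2.3, -7.3, 1.038, 8.5],
    [30.2, 2.3, -7.3, 1.038, 8.5],
    [30.2, 2.3, -7.3, 1.038, 8.5],
    [30.2, 2.3, -7.3, 1.038, 8.5],
    [30.2, 2.3, -7.3, 1.038, 8.5],
    [30.2, 2.3, -7.3, 1.038, 8.5],
    [30.2, 2.3, -7.3, 1.038, 8.5],
    [30.2, 2.3, -7.3, 1.038, 8.5],
    [30.2, 2.3, -7.3, 1.038, 8.5],
  ],
)

```text
clock: 13.5
eef_pos: [606.2, 265.5, 201.0]
tool_rot: [-1.571, -0.0, 0.324]
force: [-0.0, -0.4, -0.5]
width: 84.9
```

```bash
python3 - <<'E'
from h import *
from cell import ctrl
st=ctrl.read_state(); pst(st)
p=ctrl.get_image("wrist"); T=Tcam(p,st); m=segm(p["image"])
q0=[605.5,266.6,1.896]
u=proj(p,T,np.array([[q0[0],q0[1],30.]]))[0]; print(u)
mm=comp(m,u); r=fit([(p,T,mm)],q0,0); print(r,mm.sum())
q=r[0]; go(st,q[0],q[1],26,q[2]-np.pi/2)
im=p["image"][:,:,::-1].copy()
cv2.polylines(im,[np.round(proj(p,T,world(q,0,(56,)))).astype(int)],True,(0,255,0),1)
cv2.imwrite("pics/w8.png",im)
E
```

```text
t 13.50 [606.2 265.5 201. ] [-1.571 -0.     0.324] F [-0.  -0.4 -0.5] w 84.9 q [-0.18  0.72 -0.48  1.5   0.37  1.01 -0.44]
[282.03666707 185.22634295]
(array([604.09217556, 266.53407576,   1.89529791]), np.float64(0.05816916930706709)) 10248.0
move cm tx -0.17 ty 17.50 tz 0.16 turn -0.000
```

View pics/w8.png

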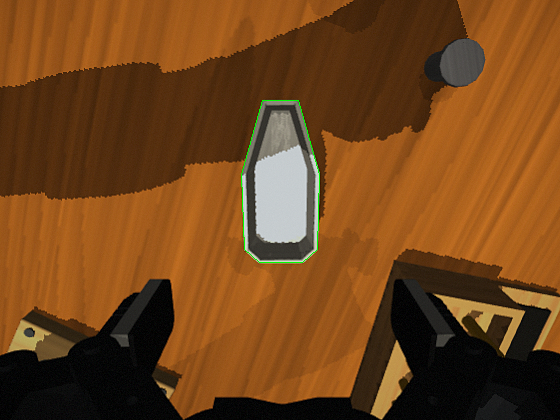

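Tray B at (281,183), nose away from the gripper, fit on the rim. The drill box is well clear. Descend and grip.

Request:
apply_moves(
  motion=[
    [-0.2, 5, 0.2, 0, 8.5],
    [-0.2, 10, 0.2, 0, 8.5],
    [-0.2, 14, 0.2, 0, 8.5],
    [-0.2, 16.5, 0.2, 0, 8.5],
    [-0.2, 17.5, 0.2, 0, 8.5],
    [-0.2, 17.5, 0.2, 0, 8.5],
    [-0.2, 17.5, 0.2, 0, 8.5],
    [-0.2, 17.5, 0.2, 0, 4],
    [-0.2, 17.5, 0.2, 0, 4],
    [-0.2, 17.5, 0.2, 0, 4],
    [-0.2, 17.5, 0.2, 0, 4],
    [-0.2, 17.5, 0.2, 0, 4],
    [-0.2, 17.5, 0.2, 0, 4],
    [-0.2, 17.5, 0.2, 0, 4],
  ],
)

```text
clock: 15.3
eef_pos: [604.3, 267.9, 27.5]
tool_rot: [-1.571, -0.002, 0.325]
force: [-1.5, -0.7, 7.3]
width: 57.4
```

```bash
python3 - <<'E'
from h import *
from cell import ctrl
st=ctrl.read_state(); pst(st)
p=ctrl.get_image("wrist"); T=Tcam(p,st);im=p["image"][:,:,::-1].copy()
cv2.polylines(im,[np.round(proj(p,T,world([604.1,266.5,1.895],0,(56,)))).astype(int)],True,(0,255,0),1)
cv2.imwrite("pics/w9.png",im)
E
```

```text
t 15.30 [604.3 267.9  27.5] [-1.571 -0.002  0.325] F [-1.5 -0.7  7.3] w 57.4 q [-0.24  0.92 -0.39  1.61  0.48  0.7  -0.54]
```

View pics/w9.png

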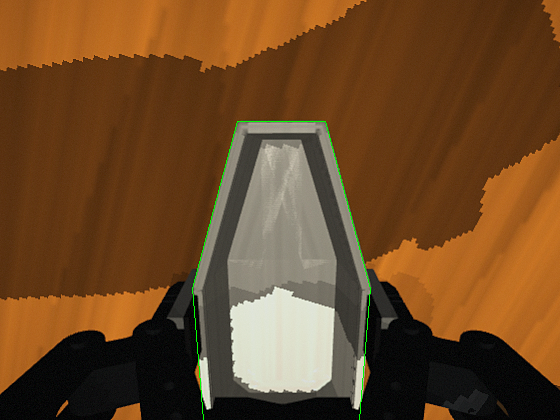

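Gripped squarely, nose at (282,128). Lifting.

Request:
apply_moves(
  motion=[
    [0, 0, 0, 0, 4],
    [0, -1, 0, 0, 4],
    [0, -3, 0, 0, 4],
    [0, -6, 0, 0, 4],
    [0, -10, 0, 0, 4],
    [0, -14, 0, 0, 4],
    [0, -17, 0, 0, 4],
    [0, -18, 0, 0, 4],
    [0, -18, 0, 0, 4],
    [0, -18, 0, 0, 4],
  ],
)

```text
clock: 16.6
eef_pos: [602.7, 267.0, 204.3]
tool_rot: [-1.571, 0.003, 0.325]
force: [-0.1, 0.6, -2.0]
width: 57.6
```

```bash
python3 - <<'E'
from h import *
from cell import ctrl
st=ctrl.read_state(); pst(st)
p=ctrl.get_image("wrist"); T=Tcam(p,st);im=p["image"][:,:,::-1].copy()
e=st["eef_pos"];th=st["tool_rot"][2]+np.pi/2
cv2.polylines(im,[np.round(proj(p,T,world([e[0],e[1],th],e[2]-27,(56,)))).astype(int)],True,(0,0,255),1)
cv2.imwrite("pics/w10.png",im)
go(st,471.9,-12.4,207,-.209-np.pi/2)
E
```

```text
t 16.60 [602.7 267.  204.3] [-1.571  0.003  0.325] F [-0.1  0.6 -2. ] w 57.6 q [-0.18  0.71 -0.49  1.51  0.37  1.02 -0.44]
move cm tx -21.32 ty -0.27 tz -22.30 turn 2.105
```

View pics/w10.png

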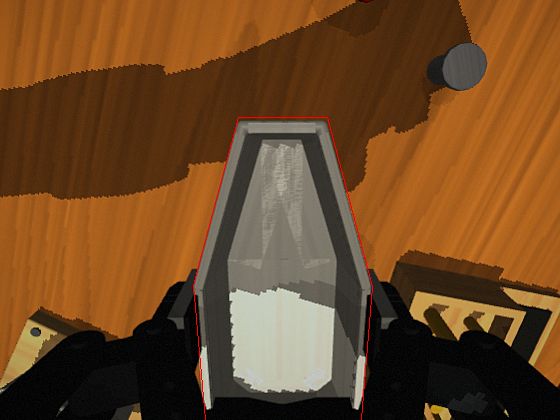

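Held, and its offset from the tool centre is about 2 mm at most. Carrying it to the stack.

Request:
apply_moves(
  motion=[
    [-0.8, 0, -0.8, 0.08, 4],
    [-2.4, 0, -2.5, 0.24, 4],
    [-4.1, 0, -4.3, 0.41, 4],
    [-5.8, 0, -6.1, 0.58, 4],
    [-7.5, 0, -7.9, 0.75, 4],
    [-9.2, 0, -9.7, 0.92, 4],
    [-11.0, 0, -11.5, 1.09, 4],
    [-12.7, 0, -13.3, 1.26, 4],
    [-14.4, 0, -15.1, 1.43, 4],
    [-16.1, 0, -16.9, 1.6, 4],
    [-17.8, 0, -18.7, 1.77, 4],
    [-19.5, 0, -20.4, 1.93, 4],
    [-20.6, 0, -21.6, 2.04, 4],
    [-21.3, 0, -22.3, 2.105, 4],
    [-21.3, 0, -22.3, 2.105, 4],
    [-21.3, 0, -22.3, 2.105, 4],
    [-21.3, 0, -22.3, 2.105, 4],
  ],
)

```text
clock: 18.77
eef_pos: [473.2, -11.0, 205.7]
tool_rot: [-1.571, 0.0, -1.778]
force: [-0.4, -0.7, -1.9]
width: 57.3
```

```bash
python3 - <<'E'
from h import *
from cell import ctrl
st=ctrl.read_state(); pst(st)
p=ctrl.get_image("wrist"); T=Tcam(p,st);im=p["image"][:,:,::-1].copy()
cv2.polylines(im,[np.round(proj(p,T,world([471.9,-12.3,-.209],48,(56,)))).astype(int)],True,(0,255,0),1)
e=st["eef_pos"];th=st["tool_rot"][2]+np.pi/2
cv2.polylines(im,[np.round(proj(p,T,world([e[0],e[1],th],e[2]-27,(56,)))).astype(int)],True,(0,0,255),1)
cv2.imwrite("pics/w11.png",im)
go(st,471.9,-12.4,105.5,-.209-np.pi/2)
E
```

```text
t 18.77 [473.2 -11.  205.7] [-1.571  0.    -1.778] F [-0.4 -0.7 -1.9] w 57.3 q [-0.09  0.42  0.07  2.03 -0.05  0.7  -1.76]
move cm tx 0.16 ty 10.02 tz -0.10 turn 0.002
```

View pics/w11.png

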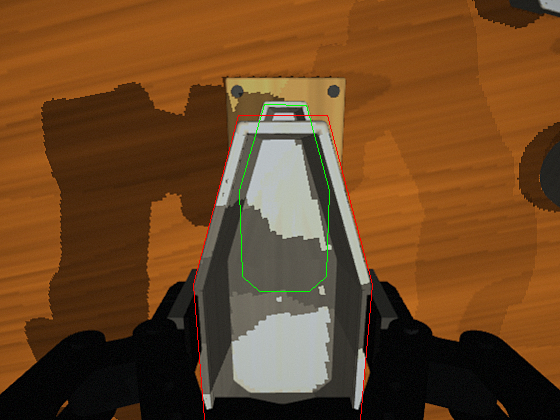

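Both noses are at the top, at (286,105) and (283,125). The carried tray sits about 2 mm back in the jaws, and I correct for that. Lowering.

Request:
apply_moves(
  motion=[
    [0.2, 2, 0.1, 0, 4],
    [0.2, 4.5, 0.1, 0, 4],
    [0.2, 6, 0.1, 0, 4],
    [0.2, 7, 0.1, 0, 4],
    [0.2, 8, 0.1, 0, 4],
    [0.2, 8.8, 0.1, 0, 4],
    [0.2, 9.4, 0.1, 0, 4],
    [0.2, 9.8, 0.1, 0, 4],
    [0.2, 9.9, 0.1, 0, 4],
    [0.2, 9.9, 0.1, 0, 4],
  ],
)

```text
clock: 20.08
eef_pos: [473.5, -13.9, 106.9]
tool_rot: [-1.571, 0.0, -1.78]
force: [-0.2, 0.0, -1.0]
width: 57.8
```

```bash
python3 - <<'E'
from h import *
from cell import ctrl
st=ctrl.read_state(); pst(st)
p=ctrl.get_image("scene"); cv2.imwrite("pics/s12.png",cv2.resize(p["image"][160:250,160:260,::-1],None,fx=6,fy=6,interpolation=cv2.INTER_CUBIC))
E
```

```text
t 20.07 [473.5 -13.9 106.9] [-1.571  0.    -1.78 ] F [-0.2  0.  -1. ] w 57.8 q [-0.07  0.59  0.05  2.11 -0.07  0.44 -1.74]
```

View pics/s12.png

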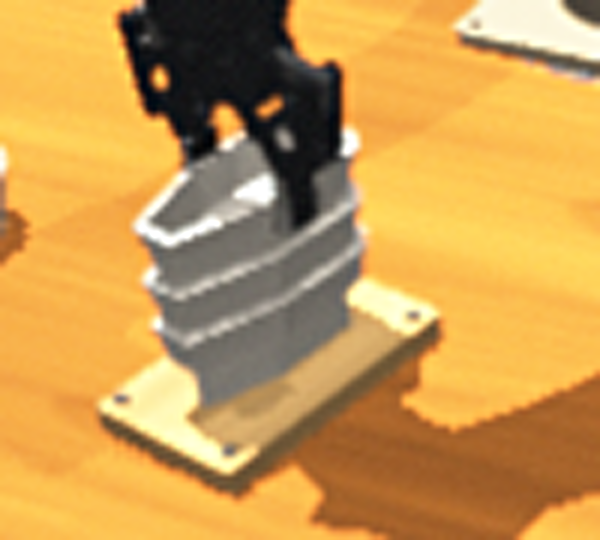

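Nested to about 1 mm above home, still without contact. Final lowering.

Request:
apply_moves(
  motion=[
    [0, 0.05, 0, 0, 4],
    [0, 0.1, 0, 0, 4],
    [0, 0.15, 0, 0, 4],
    [0, 0.15, 0, 0, 4],
  ],
)

```text
clock: 20.62
eef_pos: [473.6, -13.9, 105.5]
tool_rot: [-1.57, 0.0, -1.78]
force: [0.6, 0.8, 1.0]
width: 57.6
```

Request:
apply_moves(
  motion=[
    [0, 0.05, 0, 0, 4],
    [0, 0.1, 0, 0, 4],
    [0, 0.1, 0, 0, 4],
  ],
)

```text
clock: 21.0
eef_pos: [473.6, -13.9, 105.4]
tool_rot: [-1.57, 0.0, -1.78]
force: [-3.1, 0.8, 12.6]
width: 57.8
```

Seated at the predicted 105.4 mm with 12.6 N. Release and rise.

Request:
apply_moves(
  motion=[
    [0, -0.05, 0, 0, 6.5],
    [0, -0.05, 0, 0, 8.5],
    [0, -0.05, 0, 0, 8.5],
    [0, -0.05, 0, 0, 8.5],
    [0, -0.05, 0, 0, 8.5],
    [0, -1, 0, 0, 8.5],
    [0, -4, 0, 0, 8.5],
    [0, -9, 0, 0, 8.5],
    [0, -13, 0, 0, 8.5],
    [0, -15, 0, 0, 8.5],
    [0, -15, 0, 0, 8.5],
    [0, -15, 0, 0, 8.5],
  ],
)

```text
clock: 22.5
eef_pos: [472.8, -13.8, 253.8]
tool_rot: [-1.572, -0.0, -1.78]
force: [-0.6, -0.4, -0.5]
width: 85.3
```

```bash
python3 - <<'E'
from h import *
from cell import ctrl
st=ctrl.read_state(); pst(st)
p=ctrl.get_image("wrist"); T=Tcam(p,st);im=p["image"][:,:,::-1].copy()
m=segm(p["image"],vmin=40); q0=[472.3,-13.3,-.208]
mm=comp(m,proj(p,T,np.array([[q0[0],q0[1],108.]]))[0])
for z in (72,78,84): print(z,fit([(p,T,mm)],q0,z,(56,)))
r=fit([(p,T,mm)],q0,78,(56,))
cv2.polylines(im,[np.round(proj(p,T,world(r[0],78,(56,)))).astype(int)],True,(0,0,255),1)
s=ctrl.get_image("scene")
s=cv2.resize(s["image"][160:250,160:260,::-1],None,fx=4.67,fy=4.67,interpolation=cv2.INTER_CUBIC)[:420,:460]
cv2.imwrite("pics/w13.png",np.hstack([im[:,110:440],s]))
E
```

```text
t 22.50 [472.8 -13.8 253.8] [-1.572 -0.    -1.78 ] F [-0.6 -0.4 -0.5] w 85.3 q [-0.09  0.35  0.09  1.97 -0.04  0.83 -1.77]
72 (array([ 4.72312939e+02, -1.37964649e+01, -1.97726727e-01]), np.float64(0.07581678365913415))
78 (array([ 4.72157741e+02, -1.35419840e+01, -2.05301573e-01]), np.float64(0.04153917084047326))
84 (array([ 4.74350276e+02, -1.41360699e+01, -2.08614517e-01]), np.float64(0.05237171347152134))
```

View pics/w13.png

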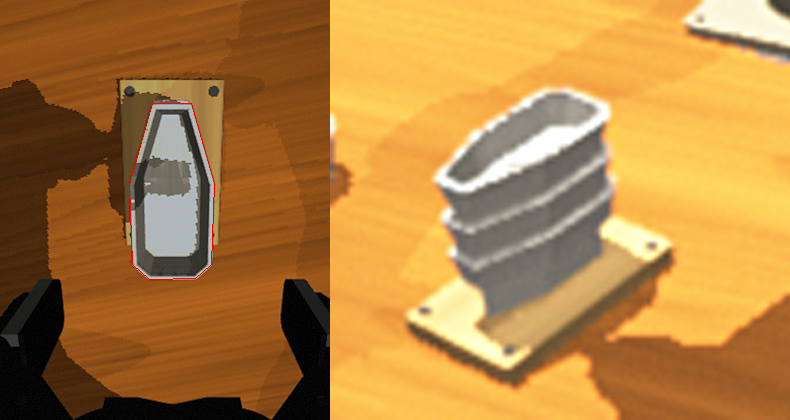

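The stack stands level with evenly spaced rims and all noses the same way. The fit is best at a height of 78 mm, which is fully home. The gripper is clear, so I'm handing in.

```bash
python3 -c "
from cell import ctrl
print(ctrl.finish_job(), ctrl.read_state()['clock'])"
```

```text
the job is handed in; nothing more can be done
the job is handed in; nothing more can be done
```

Both loose metal pouring trays are nested in the fixed tray on the board, noses all pointing the same way. I handed the job in at about 22.5 s. I put in the nearer tray first, then the farther one, and touched none of the look-alikes.

**Seating:** each tray met the floor below at the height its grip predicted, with tool heights of 74.7 and 105.4 mm. The contact force was 9 N for the first and 13 N for the second.

**Last pictures:** the top tray's rim fits best at 78 mm above the bench, which is fully home, and lies within about 1 mm and 0.003 rad of the fixed tray. The three rims are evenly spaced and level, the stack stands, and the open gripper is clear above it. My camera positions differed by 1–2 mm between views, within the 5 mm play. No check failed.

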